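# Set out a battery-pack kit in its nests

### The arm

A 6-joint arm with a two-finger parallel gripper is mounted at the origin on a cart in front of the work surface, level with it; the furniture and walls round the work are solid. World frame = base frame: x ahead of the robot, y to its left, z up, the work surface at z = 0. Lengths are in m, angles in degrees, forces in N, time in s.
With the tool pointing down it reaches from about 0.375 to 0.75 m from the base axis. Payload 9 kg.
Tool frame: the origin (TCP) lies where the fingers leave the gripper's body, on its centre line; the fingertips stand 73 mm ahead of it and the grasp point (between the pads) lies 54 mm ahead of it (robot.tip_reach is the distance from the TCP to the fingertips, in m); z points along the fingers, y is the line along which they close (so a half turn about z gives the same grasp; the last joint's range is limited). The gripper opens to 85 mm and grips with 20 to 120 N. Pads are 22 mm wide; open, the fingers measure 114 mm over their backs; the gripper's body (76 mm by 85 mm) begins 54 mm behind the grasp point. The pads swing forward as they close: fully open they stand 13 mm farther back than shut.
Start: joints at [57.886, 5.964, 5.575, 89.605, 0, 77.527], TCP at [0.202, 0.565, 0.304] pointing down, gripper open.
Joint ranges: [-171.21, 171.21], [-48.23, 106.86], [-62.78, 66.21], [-105.2, 120.99], [-86.42, 89.51], [-180, 180]. Speed limits (degrees/s): [127.2, 127.2, 147.25, 180, 180, 180].

### API

Orientations are given as [roll, pitch, yaw] about the fixed x, y, z axes, in that order (R = Rz(yaw) Ry(pitch) Rx(roll)).
In Python, from plant import robot gives the robot as it stands. Calls block until the motion is done:
- robot.move_pose(position, orientation): joint-space move of the TCP to a pose.
- robot.line_to(position, vel=0.15, rotation=None, guard=None): straight line of the TCP; rotation=None keeps the orientation; vel is the mean speed in m/s. With guard (N) it stops when the force on the tool has changed by that much, and returns True; else False.
- robot.goto_joints(angles): joint-space move.
- robot.set_gripper(opening): finger opening in m; the grip force is fixed at half the most; returns when the fingers have stopped.
- robot.pause(seconds).
- robot.ik(position, orientation): joint angles nearest the present ones, or None.
- robot.observe(): the state.
- robot.grab_frame(name): name is "scene" or "side" or "wrist"; returns the picture (480x640x3 uint8, blue, green, red); there is no depth.
- robot.get_calibration(name): a dict with "vertical_fov" (degrees; the focal length in pixels is half the picture's height over the tangent of half this angle, whatever the lens; pixels are square), "cx", "cy" (the principal point, pixels), "rvec" (rotation vector, rad) and "tvec" (3), from world to camera coordinates, as OpenCV has them. Camera axes: x right, y down, z forward; pixel columns grow to the right and rows downward; lengths in m; the calibration is good to about 2 mm. A picture is of the moment at which its call begins: read the wrist's pose just before it. get_calibration takes no time and is no camera call; for the wrist camera it gives the pose at the moment of the call.
A pose or a line that the arm cannot do raises robot.IKError and nothing moves.
- robot.job_done(): hands the job in; it is judged then, once.
The state is a dict: "time": time; "q": joint angles; "qvel": joint speeds; "joint_torque": joint torques, N m; "tool_pos": TCP position; "tcp_rot": TCP orientation; "ft_force": force on the tool from outside, world axes, zero at the start; "torque": the same for the moment, N m; "gripper_width": finger opening in m; "gripper_force": force on a finger pad.
Only numpy, scipy, OpenCV 4.12 (cv2) and the standard library are available. Lean on these libraries where they do the work, as an engineer would, in place of code of your own. Each camera call takes 0.05 s, during which the arm holds its last target. There are 200 camera calls.

### The job

Set out the kit for the next battery pack: lay the longer and the shorter copper busbar each flat in the wooden cradle of its own length, put the amber block in the shortest cradle and stand the blue cell upright in the round socket (the one out among these parts; the pair at the back of the bench stays there). Each part goes down on the black inlay that has its shape, centred on it and lined up with it (either way round will do). Leave the tape measure and the small red bottle where they stand.

Things in the scene. Friction and masses are not known exactly. Their poses are not given: they have to be found in the camera images.
- long_bar: The longer copper busbar with an orange sleeve, a flat strip 26 x 110 x 5 mm (x, y, z) lying flat. Origin: centre of the underside; y along its length. Grasp across its width (x) at the middle.
- short_bar: The shorter copper busbar with an orange sleeve, a flat strip 26 x 75 x 5 mm (x, y, z) lying flat. Origin: centre of the underside; y along its length. Grasp across its width (x) at the middle.
- spacer: Amber block (insulating spacer), 32 x 44 x 30 mm (x, y, z), with a small bolt head on top to 34 mm. Origin: centre of the underside; y along the longer side, z up. Grasp across x.
- cell: Round blue battery cell standing upright among the parts, 32 mm in diameter, 71 mm high (not one of the fixed pair at the back edge of the bench). Origin: centre of the underside, z up.
- measure: Yellow tape measure standing on edge, 38 x 88 x 62 mm (x, y, z), loose. A bystander. Origin: centre of the underside.
- bottle: Small red bottle with a black tip standing upright, 29 mm in diameter, 90 mm high, loose. A bystander. Origin: centre of the underside.
- cradle_long: The longest wooden cradle, for the longer busbar; fixed. Plywood base 64 x 154 x 10 mm (x, y, z) with a flush black inlay 28 x 112 mm in its middle; across each end a pale wooden cheek 50 mm wide, 14 mm thick, 8 mm high above the base, the two 126 mm apart; long sides open, with room for fingers. Origin: centre of the underside; y runs from cheek to cheek; the part lies along y on the base's top, 10 mm above the origin.
- cradle_short: The middle-sized wooden cradle, for the shorter busbar; fixed. Plywood base 64 x 119 x 10 mm (x, y, z) with a flush black inlay 28 x 77 mm in its middle; across each end a pale wooden cheek 50 mm wide, 14 mm thick, 8 mm high above the base, the two 91 mm apart; long sides open, with room for fingers. Origin: centre of the underside; y runs from cheek to cheek; the part lies along y on the base's top, 10 mm above the origin.
- cradle_block: The shortest wooden cradle, for the amber block; fixed. Plywood base 64 x 88 x 10 mm (x, y, z) with a flush black inlay 34 x 46 mm in its middle; across each end a pale wooden cheek 50 mm wide, 14 mm thick, 14 mm high above the base, the two 60 mm apart; long sides open, with room for fingers. Origin: centre of the underside; y runs from cheek to cheek; the part lies along y on the base's top, 10 mm above the origin.
- cell_socket: Round socket for the cell; fixed. Plywood base 80 x 80 x 10 mm with a round pale wooden collar in its middle: bore 48 mm, outside 58 mm, rim 16 mm above the base; a black rubber disc 34 mm across lies flush in the floor of the bore. Origin: centre of the underside, z up; the cell stands on the base's top, 10 mm above the origin.
Things that resemble listed ones, but are neither listed nor needed, are in the scene too. Leave any purple or turquoise look-alike of the spacer alone.

How it is judged:
By the outcome, as a careful person would: the job done as asked, in the order asked, and still so for the second after the job is handed in, with the robot touching nothing.
It also fails if it takes over 96 s, if anything falls off the work surface, if the arm or the gripper's body presses on something with over 40 N, if the wrist force passes 120 N, or if a joint passes its speed limit or range.

## Working session

There is one attempt and no reset: what is moved stays moved. The work goes in short steps, each a Python script; the robot and the scene stay as the last script left them, time stands still between calls to the robot, and variables do not carry over. Pictures are saved under pics/ and viewed, at most 14 in all, crops included, and the job is handed in when it is done.

```bash
ls; mkdir -p pics
python3 - <<'E'
from plant import robot
import cv2
for n in("scene","side","wrist"):
    c=robot.get_calibration(n); print(n,c)
    cv2.imwrite(f"pics/{n}0.png",robot.grab_frame(n))
s=robot.observe();print(s)
E
```

```text
pics
scene {'vertical_fov': 49.716574129756644, 'cx': 311.24660298674445, 'cy': 235.94650097110747, 'rvec': array([ 2.06343249, -1.14930121,  0.49045977]), 'tvec': array([-0.25831493,  0.32136568,  0.93236579])}
side {'vertical_fov': 51.20530159682728, 'cx': 323.69114425672075, 'cy': 244.35180795381478, 'rvec': array([ 1.06849797,  2.32776612, -1.1352388 ]), 'tvec': array([ 0.3235988 , -0.22141556,  1.51998896])}
wrist {'vertical_fov': 67.42611432951651, 'cx': 324.58599802991915, 'cy': 238.95263582401586, 'rvec': array([-2.34337222, -1.65278651, -0.26493678]), 'tvec': array([-0.59904694, -0.04048656,  0.38063392])}
{'time': 0.15, 'q': array([ 5.78850171e+01,  5.99081170e+00,  5.53655404e+00,  8.96049894e+01,
       -4.68063882e-04,  7.75266824e+01]), 'qvel': array([ 0.04198498, -0.06018476,  0.130726  ,  0.0388152 , -0.01964471,
        0.0499596 ]), 'joint_torque': array([ 3.83950406e-03, -5.57357025e+01,  5.04006135e+01,  1.25425044e-02,
       -2.62424537e-04,  7.82153595e-07]), 'tool_pos': array([0.20157248, 0.56492705, 0.30329327]), 'tcp_rot': array([-1.79942050e+02, -1.23394632e-02,  1.60358329e+02]), 'ft_force': array([-0.5464694 ,  0.22569166, -0.09667838]), 'torque': array([-0.02046469, -0.02090957,  0.02601057]), 'gripper_force': 0.0, 'gripper_width': 0.08533724185943548}
```

View pics/scene0.png

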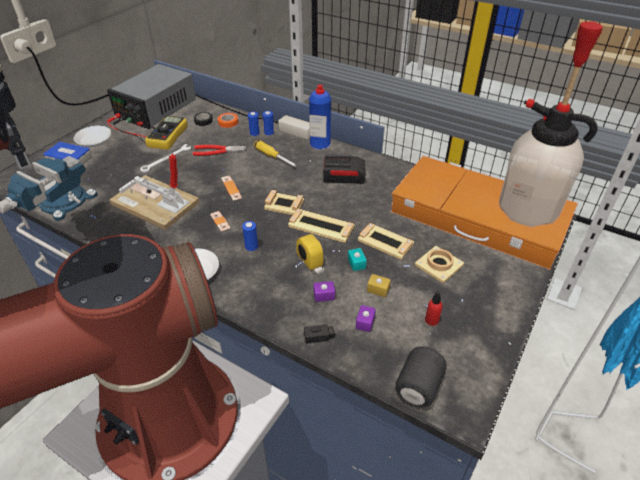

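View pics/side0.png

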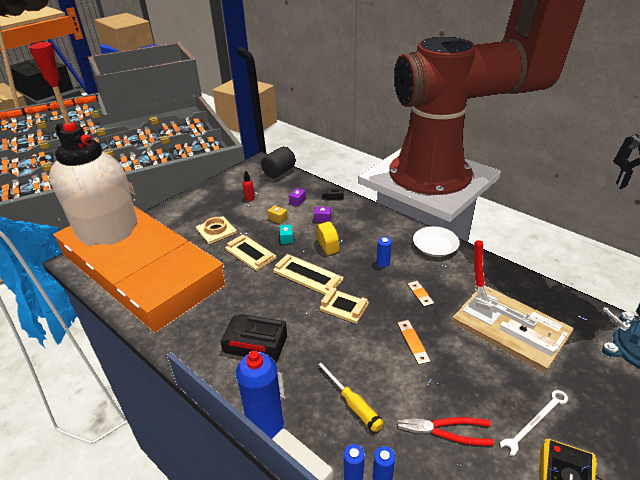

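View pics/wrist0.png

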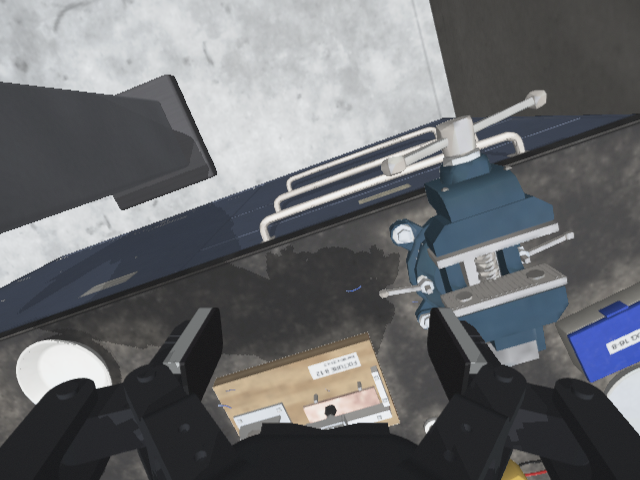

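Scene view candidates:
- **Bars:** long bar (232,187) and short bar (220,221).
- **Cells:** the free cell is at (250,236). The fixed pair at (254,123) and (268,123) isn't wanted.
- **Blocks:** the amber block is at (379,285). Its look-alikes are turquoise (357,259) and purple (324,291) and (366,318). The yellow measure at (310,252) is close in colour.
- **Cradles and socket:** block (284,203), long (321,224), short (386,240) and socket (439,263).

The side view shows the same things. The wrist view sees only the vise and the fixture.

```bash
cat > h.py <<'E'
import numpy as np, cv2
from plant import robot
def cam(n):
    c=robot.get_calibration(n); f=240/np.tan(np.radians(c["vertical_fov"]/2))
    K=np.array([[f,0,c["cx"]],[0,f,c["cy"]],[0,0,1]]); R=cv2.Rodrigues(c["rvec"])[0]
    return K,R,np.array(c["tvec"]).reshape(3)
def proj(c,X): return cv2.projectPoints(np.float64(X).reshape(-1,1,3),cv2.Rodrigues(c[1])[0],c[2],c[0],None)[0].reshape(-1,2)
def plane(c,uv,z):
    uv=np.float64(uv).reshape(-1,2); d=(np.linalg.inv(c[0])@np.c_[uv,np.ones(len(uv))].T).T@c[1]
    o=-c[1].T@c[2]; return o+d*((z-o[2])/d[:,2])[:,None]
def tri(cs,uvs):
    A=[];b=[]
    for c,uv in zip(cs,uvs):
        o=-c[1].T@c[2]; d=c[1].T@np.linalg.inv(c[0])@[*uv,1]; d/=np.linalg.norm(d)
        P=np.eye(3)-np.outer(d,d); A.append(P); b.append(P@o)
    x=np.linalg.lstsq(np.vstack(A),np.hstack(b),rcond=None)[0]
    return x
E
python3 - <<'E'
from h import *
a,b=cam("scene"),cam("side")
for n,p,q in [("long",(232,187),(413,341)),("short",(220,221),(420,293)),("cell",(250,236),(384,252)),("spacer",(379,285),(277,213)),("cr_block",(284,203),(345,304)),("cr_long",(321,224),(307,274)),("cr_short",(386,240),(250,252)),("socket",(439,263),(216,229)),("measure",(310,252),(327,238)),("bottle",(434,310),(248,187)),("turq",(357,259),(286,234))]:
    x=tri([a,b],[p,q]); print(n,x.round(3),"r",np.hypot(*x[:2]).round(3))
s=robot.observe(); w=cam("wrist"); o=-w[1].T@w[2]; print("wrist cam",o, "tcp",s["tool_pos"]); print("fwd",w[1][2],"right",w[1][0])
E
```

```text
long [0.593 0.328 0.001] r 0.678
short [ 0.466  0.264 -0.001] r 0.535
cell [0.433 0.139 0.031] r 0.455
spacer [ 0.466 -0.188  0.015] r 0.502
cr_block [0.605 0.161 0.005] r 0.626
cr_long [0.585 0.032 0.005] r 0.586
cr_short [ 0.616 -0.132  0.004] r 0.63
socket [ 0.609 -0.272  0.004] r 0.666
measure [ 0.469 -0.007  0.022] r 0.469
bottle [ 0.447 -0.321  0.034] r 0.55
turq [ 0.514 -0.107  0.012] r 0.525
wrist cam [0.12482972 0.59204    0.37334785] tcp [0.20157248 0.56492705 0.30329327]
fwd [ 0.29580166 -0.10664468 -0.94927777] right [ 0.33580942  0.94192921 -0.00117853]
```

Run:
```python
from h import *
import pickle
D=[]
for i,(x,y) in enumerate([(.53,.24),(.53,.05),(.53,-.16)]):
    robot.move_pose([x,y,.34],[180,0,180]); robot.pause(.15)
    c=cam("wrist"); im=robot.grab_frame("wrist"); D.append((c,im)); cv2.imwrite(f"pics/w{i}.png",im)
    print(robot.observe()["time"],robot.observe()["q"].round(1))
pickle.dump(D,open("views.pkl","wb"))
v=np.hstack([cv2.resize(im,(400,300)) for _,im in D[:2]]); w=np.hstack([cv2.resize(D[2][1],(400,300)),np.zeros((300,400,3),np.uint8)])
cv2.imwrite("pics/mont.png",np.vstack([v,w]))
```

```text
2.0417 [11.6  3.4  6.7 93.2  0.  11.5]
3.025 [-8.6 -5.2 -1.8 93.3  0.  -8.7]
4.075 [-30.2  -1.5   1.7  93.2   0.  -30.3]
```

View pics/mont.png

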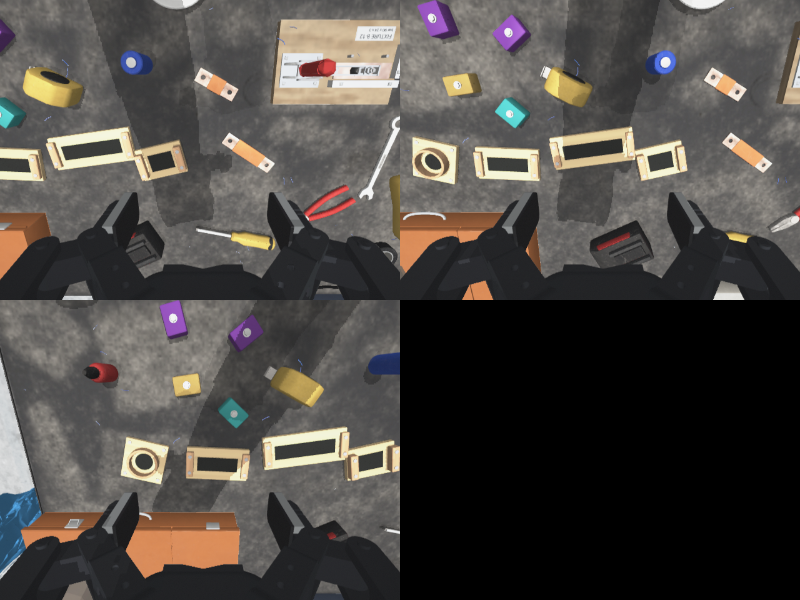

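The montage shows both bars at upper right in views 0 and 1. The blue cell is at (136,62) in view 0, and the amber block is at (460,84) in view 1. All four fixtures have clear dark inlays. Next I'll segment and triangulate them.

```bash
cat > m.py <<'E'
from h import *
import pickle
def near(mask,p,rad,minA=30):
    n,l,s,cen=cv2.connectedComponentsWithStats(mask.astype(np.uint8),connectivity=8)
    k=[i for i in range(1,n) if s[i,4]>=minA and np.hypot(*(cen[i]-p))<rad]
    return (l==max(k,key=lambda i:s[i,4])) if k else None
def hsv(im): return cv2.cvtColor(im,cv2.COLOR_BGR2HSV).astype(int)
def rect(c,m,z):
    k=cv2.findContours(m.astype(np.uint8),cv2.RETR_EXTERNAL,cv2.CHAIN_APPROX_NONE)[0]; k=max(k,key=len).reshape(-1,2)
    P=plane(c,k,z)[:,:2]*1000
    (cx,cy),(w,h),a=cv2.minAreaRect(P.astype(np.float32))
    if w>h: a+=90; w,h=h,w     # a: direction of x axis(short side); y axis = a+90
    return np.array([cx,cy,w,h,(a+90)%180])   # last: direction of long side
def cen(m): ys,xs=np.nonzero(m); return np.array([xs.mean(),ys.mean()])
def seg(kind,c,im,X,z,loc=None):
    H=hsv(im); p=proj(c,X)[0]; rad=25 if loc is None else loc
    h,s,v=H[...,0],H[...,1],H[...,2]
    if kind=="bar": return near(((h<22)|(h>172))&(s>45)&(v>70),p,rad)
    if kind=="spacer": return near((h>17)&(h<32)&(s>90)&(v>60),p,rad)
    if kind=="blue": return near((h>100)&(h<130)&(s>110)&(v>40),p,rad)
    if kind=="dark":
        w=near((h>10)&(h<35)&(s>30)&(v>100),p,rad*1.5)
        k=max(cv2.findContours(w.astype(np.uint8),cv2.RETR_EXTERNAL,cv2.CHAIN_APPROX_NONE)[0],key=len)
        hull=cv2.fillConvexPoly(np.zeros_like(w,np.uint8),cv2.convexHull(k),1)>0
        return near((v<62)&hull,p,rad)
    if kind=="white":
        b=near((h>17)&(h<32)&(s>90)&(v>60)|(h>100)&(h<130)&(s>110)&(v>40),p,rad)
        k=max(cv2.findContours(b.astype(np.uint8),cv2.RETR_EXTERNAL,cv2.CHAIN_APPROX_NONE)[0],key=len)
        hull=cv2.fillConvexPoly(np.zeros_like(b,np.uint8),cv2.convexHull(k),1)>0
        return near((s<80)&(v>110)&hull,p,rad,8)
E
python3 - <<'E'
from m import *
D=pickle.load(open("views.pkl","rb"))
T={"long":("bar",(.593,.328,.0),.005,(0,1)),"short":("bar",(.466,.264,0),.005,(0,1)),"cr_long":("dark",(.585,.032,.01),.01,(0,1,2)),"cr_short":("dark",(.616,-.132,.01),.01,(1,2)),"cr_block":("dark",(.605,.161,.01),.01,(0,1)),"socket":("dark",(.609,-.272,.01),.01,(1,2)),"spacer":("spacer",(.466,-.188,.03),.03,(1,2)),"bolt":("white",(.466,-.188,.034),.034,(1,2)),"cellcap":("white",(.433,.139,.071),.071,(0,1))}
for n,(k,X,z,vs) in T.items():
    ms=[(D[i][0],seg(k,*D[i],X,z)) for i in vs]
    for c,m in ms: print(n, None if m is None else (m.sum(),rect(c,m,z).round(1)))
    if all(m is not None for _,m in ms): print("   tri",(tri([c for c,_ in ms],[cen(m) for _,m in ms])*1000).round(1))
for i,(x,y,n) in enumerate([(460,84,1)]):
    im=D[n][1]; cv2.imwrite("pics/crop1.png",cv2.resize(im[60:240,60:340],None,fx=2.8,fy=2.8))
im=D[0][1]; cv2.imwrite("pics/crop2.png",cv2.resize(im[60:300,170:450],None,fx=2.5,fy=2.5))
E
```

```text
long (np.int64(1216), array([591.1, 329.7,  27.9,  90.1,  56.2]))
long (np.int64(1219), array([590.9, 328.9,  27.5,  90.6,  56.1]))
   tri [589.5 327.5   4.2]
short (np.int64(898), array([465.7, 266.7,  27.6,  68.3,  61.8]))
short (np.int64(797), array([464.1, 263. ,  27.8,  60.7,  62.1]))
   tri [465.  267.8  -1.9]Traceback (most recent call last):
  File "<stdin>", line 5, in <module>
  File "m.py", line 23, in seg
    k=max(cv2.findContours(w.astype(np.uint8),cv2.RETR_EXTERNAL,cv2.CHAIN_APPROX_NONE)[0],key=len)
                           ^^^^^^^^
AttributeError: 'NoneType' object has no attribute 'astype'
```

Run:
```python
from m import *
D=pickle.load(open("views.pkl","rb"))
c,im=D[0]; H=hsv(im)
p=proj(c,(.589,.328,.005))[0]
d=np.array([np.cos(np.radians(56)),np.sin(np.radians(56))])
for t in (-.06,-.052,-.045,-.035,0,.035,.045,.052,.06):
    q=proj(c,(.590+d[0]*t,.329+d[1]*t,.005))[0].astype(int); print(t,q,H[q[1],q[0]])
for n,X in [("cl",(.585,.032,.01)),("cs",(.616,-.132,.01))]:
  for i in (1,2):
    c,im=D[i];H=hsv(im);p=proj(c,X)[0].astype(int); print(n,i,p,[tuple(map(int,H[p[1]+k,p[0]])) for k in range(-30,31,5)])
c,im=D[1]; cv2.imwrite("pics/crop1.png",cv2.resize(im[60:240,60:340],None,fx=2.8,fy=2.8))
```

```text
-0.06 [357 217] [30  3 88]
-0.052 [363 221] [ 17  20 245]
-0.045 [368 224] [ 0  6 90]
-0.035 [374 229] [ 13  42 236]
0 [398 245] [ 15 131 244]
0.035 [421 260] [ 14  41 236]
0.045 [427 264] [ 15  16 125]
0.052 [432 267] [ 18  19 245]
0.06 [437 271] [ 10  14 110]
cl 1 [307 241] [(20, 79, 139), (22, 75, 231), (22, 76, 232), (22, 78, 228), (60, 11, 46), (60, 11, 46), (60, 6, 44), (30, 6, 46), (19, 82, 189), (20, 82, 221), (21, 80, 223), (15, 7, 72), (18, 16, 78)]
cl 2 [486 242] [(19, 83, 166), (31, 28, 245), (30, 28, 244), (32, 54, 226), (45, 9, 58), (40, 13, 58), (30, 9, 57), (50, 13, 58), (29, 42, 243), (29, 40, 243), (29, 39, 243), (20, 15, 104), (20, 15, 103)]
cs 1 [171 266] [(19, 75, 146), (30, 30, 245), (30, 30, 245), (28, 39, 245), (50, 13, 61), (45, 9, 60), (40, 13, 60), (45, 8, 62), (30, 27, 245), (29, 32, 245), (28, 47, 240), (15, 10, 102), (15, 5, 100)]
cs 2 [346 266] [(19, 75, 119), (19, 83, 216), (20, 83, 217), (19, 85, 193), (45, 12, 43), (15, 12, 43), (45, 12, 42), (60, 6, 43), (19, 82, 220), (19, 84, 215), (19, 83, 214), (20, 10, 79), (0, 4, 67)]
```

View pics/crop1.png

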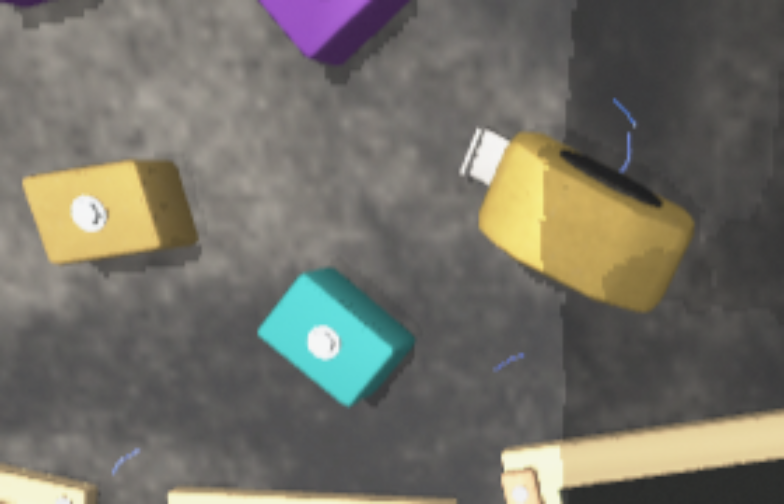

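The crop shows the amber block (379,285 in the scene) with its bolt, clear of the turquoise look-alike and the yellow measure, so the choice is confirmed. The bright wood is low in saturation, so I'm fixing the masks.

```bash
python3 - <<'E'
s=open("m.py").read()
s=s.replace('near(((h<22)|(h>172))&(s>45)&(v>70),p,rad)','near((((h<22)|(h>172))&(s>38)&(v>60))|(v>150),p,rad)')
s=s.replace('near((h>10)&(h<35)&(s>30)&(v>100),p,rad*1.5)','near((v>170)|(h>10)&(h<35)&(s>50)&(v>95),p,rad*3,150)').replace("(v<62)","(v<68)")
s=s.replace('''    if kind=="blue"''','''    if kind=="top":
        b=near((h>17)&(h<32)&(s>80)&(v>60),p,rad); t=cv2.threshold(v[b].astype(np.uint8),0,255,cv2.THRESH_OTSU)[0]; return near(b&(v>t),p,rad)
    if kind=="blue"''')
open("m.py","w").write(s)
E
cat > meas.py <<'E'
from m import *
import sys
D=pickle.load(open("views.pkl","rb"))
T={"long":("bar",(.590,.328,.0),.005,(0,1)),"short":("bar",(.466,.264,0),.005,(0,1)),"cr_long":("dark",(.585,.032,.01),.01,(0,1,2)),"cr_short":("dark",(.616,-.132,.01),.01,(1,2)),"cr_block":("dark",(.605,.161,.01),.01,(0,1)),"socket":("dark",(.609,-.272,.01),.01,(1,2)),"spacertop":("top",(.466,-.188,.03),.03,(1,2)),"bolt":("white",(.466,-.188,.034),.034,(1,2)),"cellcap":("white",(.433,.139,.071),.071,(0,1))}
for n,(k,X,z,vs) in T.items():
    ms=[(D[i][0],seg(k,*D[i],X,z)) for i in vs]
    for c,m in ms: print(n, None if m is None else (m.sum(),rect(c,m,z).round(1)))
    if all(m is not None for _,m in ms): print("   tri",(tri([c for c,_ in ms],[cen(m) for _,m in ms])*1000).round(1))
E
python3 meas.py
```

```text
long (np.int64(1924), array([589.8, 327.7,  28. , 111.1,  56.2]))
long (np.int64(1930), array([589.5, 326.8,  27.7, 111.8,  56.1]))
   tri [589.3 326.9   3.4]
short (np.int64(1646), array([464.2, 263.8,  27.6,  75. ,  61.8]))
short (np.int64(1693), array([464.1, 262.8,  28. ,  76. ,  62.1]))
   tri [463.7 263.2   3.3]
cr_long (np.int64(1982), array([581. ,  32.6,  26. , 109.9,  98.2]))
cr_long (np.int64(1993), array([580.9,  32.5,  26.2, 110.7,  98.2]))
cr_long (np.int64(1981), array([580.9,  32.7,  26. , 110.3,  98.2]))
   tri [580.7  33.1  10.2]
cr_short (np.int64(1258), array([ 612.3, -130.8,   25.8,   75.1,   87.4]))
cr_short (np.int64(1282), array([ 612. , -131.1,   26.3,   75.7,   87.6]))
   tri [ 612.2 -131.1    9.5]
cr_block (np.int64(940), array([604.9, 161.3,  32.1,  44.6, 104.2]))
cr_block (np.int64(922), array([604.7, 161.7,  31.9,  43.9, 103.9]))
   tri [604.3 161.5  10.7]
socket (np.int64(417), array([ 607.8, -273.7,   24.7,   30.8,   25.3]))
socket (np.int64(520), array([ 606. , -271.1,   30.7,   31.2,   90.1]))
   tri [ 605.2 -269.7   14.2]
spacertop (np.int64(1185), array([ 464.4, -184.9,   30.9,   42.7,   98.4]))
spacertop (np.int64(1115), array([ 464.2, -185.5,   29.9,   42.1,   98.3]))
   tri [ 463.9 -185.5   28.7]
bolt (np.int64(138), array([ 464.5, -183.7,   11.8,   12.6,  168.3]))
bolt (np.int64(136), array([ 464.6, -185.4,   11.6,   12.1,   90.1]))
   tri [ 464.7 -185.6   30.9]
cellcap (np.int64(221), array([431.5, 139. ,  13.3,  13.8,  43.9]))
cellcap (np.int64(224), array([431.5, 139.1,  13.2,  14.2,   4.8]))
   tri [431.4 139.   70.9]
```

```bash
cat > act.py <<'E'
from m import *
def pick(xy,yaw,z,open_,touch=False):
    robot.set_gripper(open_) if abs(robot.observe()["gripper_width"]-open_)>.004 else None
    robot.move_pose([*xy,.17],[180,0,yaw]); robot.line_to([*xy,z+.02],vel=.2)
    if touch:
        hit=robot.line_to([*xy,z-.006],vel=.03,guard=5); zt=robot.observe()["tool_pos"][2]
        z=zt+.0015; robot.line_to([*xy,z],vel=.03); print("touch",hit,zt)
    else: robot.line_to([*xy,z],vel=.06)
    robot.set_gripper(0.0); s=robot.observe(); print("grip",s["gripper_width"],s["gripper_force"],s["time"])
    robot.line_to([*xy,.17],vel=.2); return z
def place(xy,yaw,z,open_,above=.2):
    robot.move_pose([*xy,above],[180,0,yaw]); robot.line_to([*xy,z+.015],vel=.2)
    hit=robot.line_to([*xy,z-.002],vel=.03,guard=6); s=robot.observe(); print("down",hit,s["tool_pos"],s["gripper_width"])
    robot.set_gripper(open_); robot.line_to([*xy,.2],vel=.25); print("t",robot.observe()["time"])
def look(xy,z,name):
    robot.move_pose([*xy,z],[180,0,180]); robot.pause(.15); c=cam("wrist"); im=robot.grab_frame("wrist"); cv2.imwrite(f"pics/{name}.png",im); return c,im
E
python3 - <<'E'
from act import *
D=pickle.load(open("views.pkl","rb")); c,im=D[2]
print("purple",plane(c,[(277,30),(392,54)],.034).round(3))
robot.set_gripper(.044)
z=pick((.5896,.3272),236.2,.075,.044,touch=True); print("z",z)
s=robot.observe(); print(s["gripper_width"])
cv2.imwrite("pics/held.png",robot.grab_frame("wrist"))
E
```

```text
purple [[ 0.37  -0.203  0.034]
 [ 0.39  -0.095  0.034]]
touch True 0.07060195517034668
grip 0.023856303762328255 60.41847540065646 8.275
z 0.07210195517034668
0.024197876576394675
```

View pics/held.png

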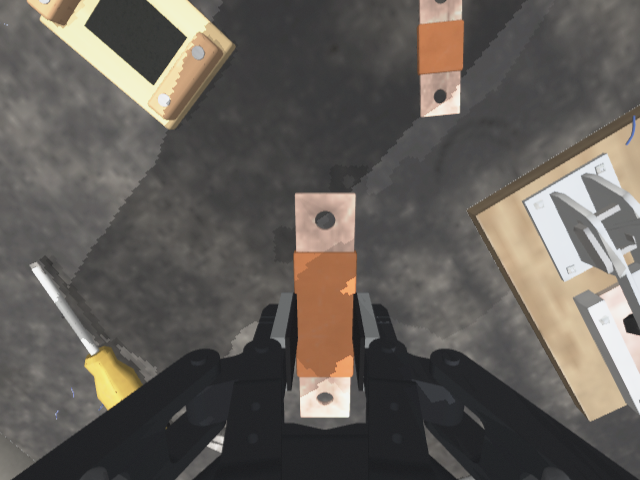

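The long bar is held straight: it runs vertically at (325,300), centred between the pads. Placing it now, then checking.

Run:
```python
from act import *
place((.5808,.0328),278.2,.0822,.044)
c,im=look((.54,.03),.26,"chk1")
m=seg("bar",c,im,(.581,.033,.015),.015,40); print(None if m is None else (m.sum(),rect(c,m,.015)))
x0,y0=proj(c,(.581,.033,.015))[0].astype(int); cv2.imwrite("pics/chk1c.png",cv2.resize(im[max(0,y0-90):y0+90,max(0,x0-150):x0+150],None,fx=2.6,fy=2.6))
```

```text
down True [0.58095852 0.03276271 0.08281603] 0.024260218304948865
t 12.225
None
```

View pics/chk1c.png

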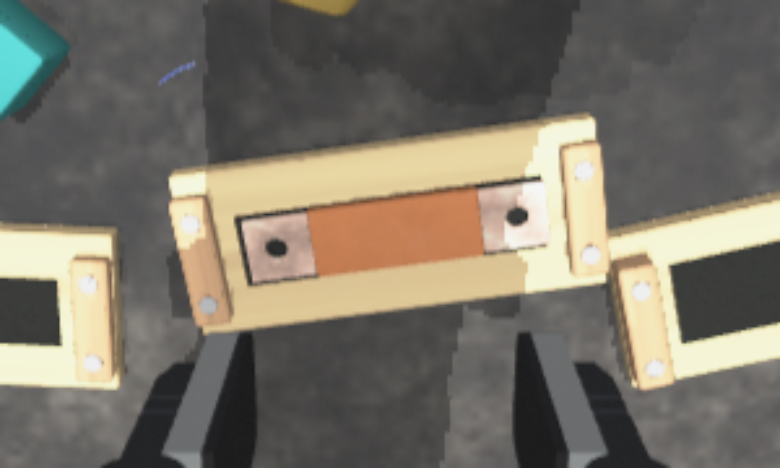

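The bar lies flat in the cradle at about (395,232) in the crop. It looks 1–2 mm toward +y, because a black gap shows only at its left end. I'll compute the offset.

Run:
```python
from act import *
c=cam("wrist"); im=cv2.imread("pics/chk1.png")
x0,y0=proj(c,(.581,.033,.015))[0].astype(int); o=np.array([max(0,x0-150),max(0,y0-90)])
q=np.array([(243,218),(250,283),(541,182),(548,246)])/2.6+o
P=plane(c,q,.015)*1000; print(P.round(1),P.mean(0))
# cheeks' inner top corners (z=.018) and wood base corners (z=.01)
b=np.array([(170,175),(205,332),(595,117),(607,283)])/2.6+o
B=plane(c,b,.010)*1000; print(B.round(1),B.mean(0))
d=np.array([(238,218),(249,285)])/2.6+o; print(plane(c,d,.010)*1000)
```

```text
[[574.4 -20.6  15. ]
 [599.8 -19.2  15. ]
 [560.8  85.6  15. ]
 [585.1  89.4  15. ]] [580.05315155  33.80229473  15.        ]
[[559.9 -46.8  10. ]
 [622.4 -37.9  10. ]
 [538.4 104.1  10. ]
 [602.  113.2  10. ]] [580.65397213  33.14552412  10.        ]
[[576.27885743 -23.18157902  10.        ]
 [602.90425734 -20.36016869  10.        ]]
```

The offset is about 1 mm, so I'm leaving it and moving on to the short bar.

Run:
```python
from act import *
z=pick((.4640,.2632),242,.072,.044,touch=True)
place((.6122,-.1310),267.5,z+.0105,.044)
c,im=look((.57,-.13),.24,"chk2")
x0,y0=proj(c,(.612,-.131,.015))[0].astype(int); print(x0,y0); cv2.imwrite("pics/chk2c.png",cv2.resize(im[max(0,y0-90):y0+90,max(0,x0-150):x0+150],None,fx=2.6,fy=2.6))
print(robot.observe()["time"])
```

```text
touch True 0.07058082976007338
grip 0.023955741016120843 60.591232608189785 16.7333
down True [ 0.61230105 -0.1310808   0.08284082] 0.02399698510263236
t 21.0583
323 266
22.6
```

View pics/chk2c.png

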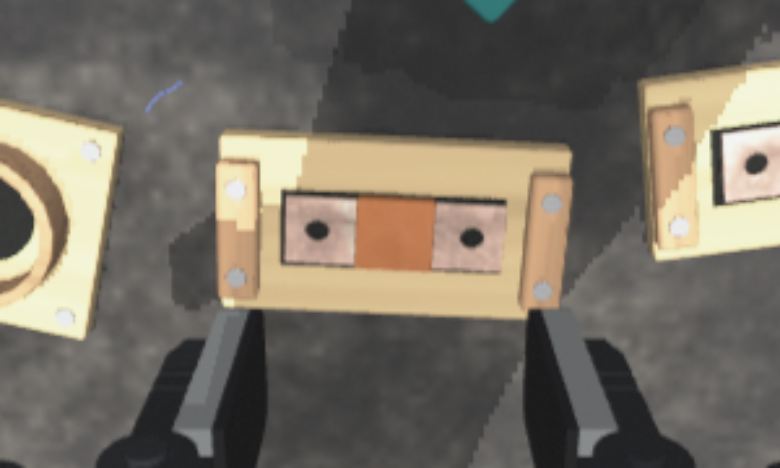

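The short bar lies flat and aligned at (394,232), with even margins to within about 1 mm. Next, the amber block.

Run:
```python
from act import *
z=pick((.4644,-.1854),98.4,.078,.055)
cv2.imwrite("pics/held3.png",robot.grab_frame("wrist"))
place((.6046,.1613),104.1,.0885,.055)
c,im=look((.56,.16),.24,"chk3")
x0,y0=proj(c,(.605,.161,.03))[0].astype(int); print(x0,y0); cv2.imwrite("pics/chk3c.png",cv2.resize(im[max(0,y0-90):y0+90,max(0,x0-150):x0+150],None,fx=2.6,fy=2.6))
m=seg("white",c,im,(.605,.161,.044),.044,40); print(None if m is None else plane(c,cen(m),.044)*1000)
m=seg("top",c,im,(.605,.161,.04),.04,40); print(None if m is None else rect(c,m,.04).round(1))
# socket again, from straight above
c,im=look((.575,-.27),.26,"sock")
m=seg("dark",c,im,(.606,-.271,.01),.01,40); print(None if m is None else (m.sum(),rect(c,m,.01)))
print(robot.observe()["time"])
x0,y0=proj(c,(.606,-.271,.01))[0].astype(int); cv2.imwrite("pics/sockc.png",cv2.resize(im[max(0,y0-80):y0+80,x0-110:x0+110],None,fx=3,fy=3)); print(x0,y0)
```

```text
grip 0.030638676513134178 60.41402578353882 25.3167
down True [0.60475701 0.16136328 0.08860878] 0.030766257707624232
t 29.475
326 277
[[602.38534569 161.33374678  44.        ]]
[591.3 160.4  57.7  78.5 104.8]
(np.int64(874), array([ 6.06266968e+02, -2.70918640e+02,  3.12103310e+01,  3.19677830e+01,
        1.10850520e-01]))
32.6583
322 244
```

View pics/chk3c.png

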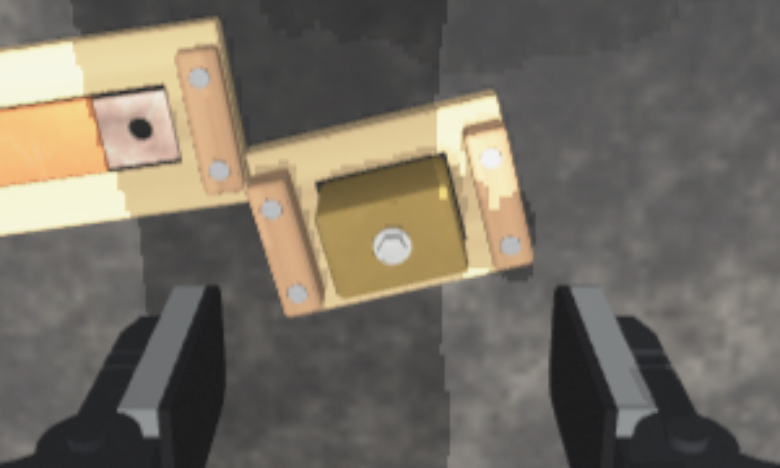

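View pics/sockc.png

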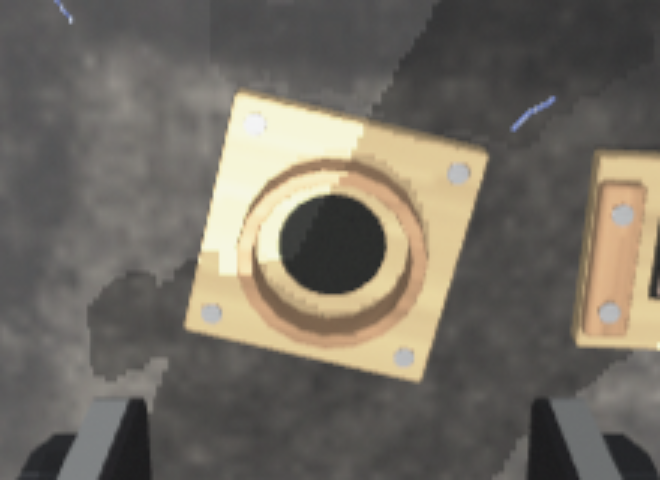

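The block sits flat between the cheeks, with its bolt at (392,246). The socket disc is fully visible at (332,244), which gives (606.3, -270.9) mm. I'll check the block's offset from its corners, then place the cell.

```bash
cat > off.py <<'E'
from act import *
E
python3 - <<'E'
from act import *
# camera pose of chk3 view: rigid hand-eye from present pose (tool only translated/same orientation)
c=cam("wrist"); s=robot.observe(); o=-c[1].T@c[2]; 
o3=o+np.array([.56,.16,.24])-np.array([.575,-.27,.26]); c3=(c[0],c[1],-c[1]@o3)
x0,y0=proj(c3,(.605,.161,.03))[0].astype(int); print(x0,y0,"(expected 326 277)")
org=np.array([x0-150,y0-90]); f=lambda q,z:(plane(c3,np.array(q)/2.6+org,z)*1000).round(1)
print("bolt",f([(392,246)],.034+.01))
t=f([(332,205),(449,178),(467,270),(343,299)],.04); print("top corners",t,t.mean(0))
print("back bottom edge",f([(317,184),(445,155)],.010))
b=f([(245,148),(494,92),(531,267),(289,316)],.010); print("base",b,b.mean(0))
z=pick((.4315,.1390),180,.108,.06)
place((.6062,-.2709),180,.1175,.06)
c,im=look((.58,-.27),.27,"chk4")
m=seg("white",c,im,(.606,-.271,.081),.081,40); print(None if m is None else plane(c,cen(m),.081)*1000)
x0,y0=proj(c,(.606,-.271,.05))[0].astype(int); cv2.imwrite("pics/chk4c.png",cv2.resize(im[max(0,y0-80):y0+80,x0-110:x0+110],None,fx=3,fy=3)); print(x0,y0,robot.observe()["time"])
E
```

```text
324 276 (expected 326 277)
bolt [[602.6 161.   44. ]]
top corners [[590.5 142.3  40. ]
 [581.5 178.6  40. ]
 [612.9 185.   40. ]
 [623.3 145.3  40. ]] [602.05 162.8   40.  ]
back bottom edge [[595.2 135.3  10. ]
 [584.5 179.   10. ]]
base [[582.1 111.1  10. ]
 [562.3 194.9  10. ]
 [626.5 210.3  10. ]
 [646.2 124.   10. ]] [604.275 160.075  10.   ]
grip 0.030733320319742248 59.34809982776642 35.7167
down True [ 0.60643228 -0.27109899  0.11861393] 0.031071462683472738
t 39.6667
[[ 606.12716021 -271.16957587   81.        ]]
322 253 40.2667
```

View pics/chk4c.png

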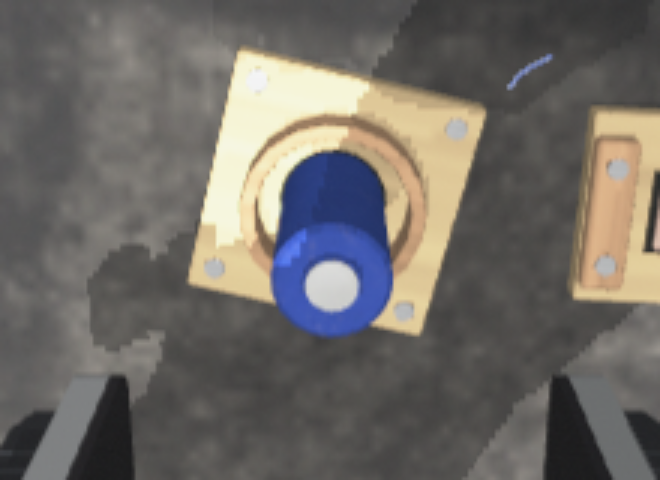

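The cell stands upright in the socket, with its top at (332,286) in the crop, which gives (606.1, -271.2) mm: centred. The block's bolt read about 2 mm off in x. That could be parallax, so I'll check with the camera straight above it.

Run:
```python
from act import *
c,im=look((.675,.16),.24,"chk5"); print("cam",-c[1].T@c[2])
m=seg("white",c,im,(.604,.161,.044),.044,30); print(None if m is None else (m.sum(),plane(c,cen(m),.044)*1000))
x0,y0=proj(c,(.604,.161,.04))[0].astype(int); print(x0,y0)
y1,x1=max(0,y0-90),max(0,x0-130); cv2.imwrite("pics/chk5c.png",cv2.resize(im[y1:y0+90,x1:x0+130],None,fx=3,fy=3)); print(x1,y1,robot.observe()["time"])
```

```text
cam [0.59378268 0.15873574 0.31014931]
(np.int64(251), array([[603.81340845, 161.21346708,  44.        ]]))
327 134
197 44 42.0917
```

View pics/chk5c.png

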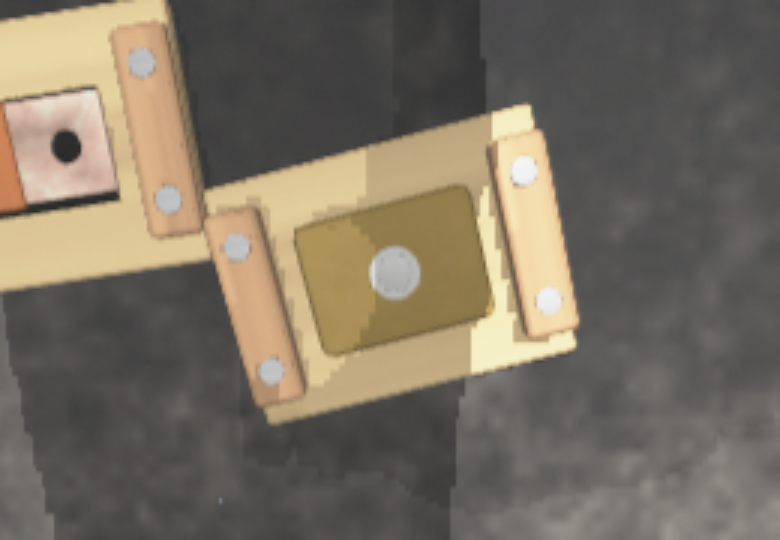

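From straight above, the block's top is centred in its cradle at (394,272), with the bolt within about 1 mm of the inlay centre. Everything is in place and the arm is clear, so I'm handing in.

```bash
python3 -c "
from plant import robot
print(robot.job_done())"
```

```text
the job is handed in; nothing more can be done
None
```

I handed the job in at about 42 s of the 96 s: both busbars, the amber block and the blue cell were placed in the order asked, each about 1 mm or less off centre when checked by camera, and I never touched the tape measure or the red bottle.

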